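Make up the sample and swing the magnifier over it

ROBOT

A 6-joint arm with a two-finger parallel gripper is mounted at the origin on the work surface. World frame = base frame: x ahead of the robot, y to its left, z up, the work surface at z = 0. Lengths are in m, angles in rad, forces in N, time in s.
With the tool pointing down it reaches from about 0.25 to 0.725 m from the base axis. Payload 4 kg.
Tool frame: the origin (TCP) lies on the centre line of the jaws, within the pads' length; the fingertips stand 11 mm ahead of it and the grasp point (between the pads) lies 8 mm behind it (bot.nose_length is the distance from the TCP to the fingertips, in m); z points along the fingers, y is the direction in which the jaws open and shut (so a half turn about z gives the same grasp; the last joint's range is limited). The gripper opens to 85 mm and grips with 20 to 120 N. Pads are 22 mm wide; open, the fingers measure 114 mm over their backs; the gripper's body (76 mm by 85 mm) begins 54 mm behind the grasp point. The pads swing forward as they close: fully open they stand 13 mm farther back than shut.
Start: joints at [-1.107, 0.241, 0.005, 1.335, 0, 1.571], TCP at [0.224, -0.447, 0.242] pointing down, gripper open.
Joint ranges: [-2.72, 2.72], [-1.05, 1.87], [-1.09, 1.28], [-1.99, 2.15], [-1.42, 1.44], [-3.14, 3.14]. Speed limits (rad/s): [2.79, 2.79, 3.14, 3.14, 3.14, 3.14].

INTERFACE

Orientations are given as a unit quaternion [x, y, z, w].
In Python, from workcell import bot gives the robot as it stands.
- The arm moves only by the tool play_rows, never from a script. Its argument "plan" is one flat list of numbers, 6 for each row, row after row: the shift along the tool's x, y, z in mm, then the turn, a rotation vector about the tool's x, y, z in rad. A call has 1 to 20 rows; each row shifts and turns the commanded pose from where the row before left it, along the tool's axes as they then stand; what a row does not reach is not made up. A row lasts 1/8 s, in which the tool goes at most 62.5 mm and 10.7 degrees, less where a joint would pass 70% of its speed; a pose out of reach is approached as far as the arm can. A call with a gripper value outside its range is refused whole. "hand" is the opening in per cent of the stroke, from 0 (shut) to 100 (fully open), set as the call begins (left out, the last holds). The fingers move at their own pace and stop on an object; the grip force is fixed at half the most. Time passes only in rows, so rows that do not move let the fingers close. It gives the time, the measured TCP pose, the force and the opening at its end, in the units of the state.
- bot.get_obs(): the state, without advancing time (a new reading comes with each control period).
- bot.camera(name): name is "side" or "top" or "wrist"; returns a dict with "frame" (480x640x3 uint8, blue, green, red), "range_z" (480x640 float32, m along the optical axis (not along the pixel's ray), 0 where there is no reading), "K" (3x3 intrinsics, pixels), "cam_to_world" (4x4, takes a point from camera to world coordinates). Camera axes: x right, y down, z forward; pixel columns grow to the right and rows downward; lengths in m; the calibration is good to about 2 mm. A picture is of the moment at which its call begins.
- bot.job_done(): hands the job in, once; it reports no verdict.
Trained networks look in the newest picture that a camera, given by its name, has taken for a name from the list of things; names that differ only in an ending like _2 or _b are one class to them, and where a whole thing is asked for, a point or a joint stands for the part that bears it (a point fixed in the world has none). Each returns a list of dicts, best first, with "p" (0 to 1); they miss things now and then, are a little off and sometimes report something else, mostly with a low value. They report only what shows in the picture. A call takes as long as a camera call. They do not tell look-alikes from the thing itself.
- bot.outline_of(query, camera): "mask" (480x640 bool, what is visible of it) and "point" ([row, column] in pixels, amid what is visible of it).
The state is a dict: "clock": time; "joint_pos": joint angles; "joint_vel": joint speeds; "tau": joint torques, N m; "eef_pos": TCP position; "tool_rot": TCP orientation; "ft_force": force on the tool from outside, world axes, zero at the start; "ft_torque": the same for the moment, N m; "grip_width": finger opening in m.
Only numpy, scipy, OpenCV 4.12 (cv2) and the standard library are available. Lean on these libraries where they do the work, as an engineer would, in place of code of your own. Each camera call takes 0.05 s, during which the arm holds its last target.

TASK

The examination tray must hold a sample of three packets: one already stands in it, so take two more from the tilted carton and stand them on their long edge in the tray too, leaving the last packet in its cell in the carton. Swing the bench magnifier on its stiff arm so that the middle of its lens is over the middle of the tray and stays there. Leave the desk's other small things where they are.

Things in the scene. Friction and masses are not known exactly. Their poses are not given: they have to be found in the camera images.
- carton: Low open carton, 200 x 112 mm, walls 28 mm, fixed on a steel tilt stand. Origin on the desk under its middle, z up. Its floor rises 30 degrees towards +x, so its packets lean 30 degrees towards -x. Partitions 22 mm high make 7 cells up the slope; the lowest, middle and highest hold a packet (3 mm play across its thickness), 84 mm apart; 44 mm of each stands out above the partitions.
- packet0_mid (a point): Closed pale folding box, 22 x 100 x 66 mm, about 60 g, standing on its long edge in the tray, towards the far (+x) end of the tray; its thickness lies along the tray's x within about 10 degrees. The point is its centre. x: through its 22 mm thickness; y: along its 100 mm length; z: along its 66 mm height, up when it stands on its long edge.
- packet1_mid (a point): The same kind of box, in the lowest cell of the carton. The point is its centre. x: through its 22 mm thickness; y: along its 100 mm length; z: along its 66 mm height, up when it stands on its long edge. In the carton its z leans 30 degrees from vertical, square to the carton floor, and it must be drawn out along its z.
- packet2_mid (a point): The same kind of box, in the middle cell of the carton. The point is its centre. x: through its 22 mm thickness; y: along its 100 mm length; z: along its 66 mm height, up when it stands on its long edge. Leans as packet1.
- packet3_mid (a point): The same kind of box, in the highest cell of the carton. The point is its centre. x: through its 22 mm thickness; y: along its 100 mm length; z: along its 66 mm height, up when it stands on its long edge. Leans as packet1.
- tray: Flat steel tray fixed to the desk, 220 (x) x 150 (y) mm outside, 212 x 142 mm inside, 16 mm high, floor 4 mm thick. Origin at the centre of its underside, on the desk.
- lens (a point): Centre of the magnifier's round lens, which lies level, 205 mm above the desk. The white round head about it is 200 mm across and 34 mm thick (185 to 219 mm above the desk). It belongs to the upper arm: its x axis points along the upper arm from the elbow to the lens.
- handle (a point): Middle of the gripping part of the magnifier's upright handle: a black round bar 18 mm in diameter, from 207 to 285 mm above the desk, on the rim of the head opposite to the arm, 120 mm beyond the lens centre along the lens's x axis. The point is 261 mm above the desk. x as for the lens, z up. Both joints are upright: the handle is led about level, and may turn in the grip.
- pole (a point): On the axis of the magnifier's fixed pole (26 mm in diameter, 271 mm high, round foot 180 mm across), about which the lower arm swings; 241 mm above the desk. x points along the lower arm, 300 mm to the elbow; from the elbow it is 320 mm along the upper arm to the lens centre.
- mag_lower (a joint): Swing of the lower arm about the pole, rad, grows anticlockwise from above, -0.4 to 2.0. Stiff friction joint (0.9 N m): it stays where it is left. The elbow at the lower arm's end is another such upright joint (0.6 N m, not read out); it folds anticlockwise from above and opens out as the arm is stretched.
- stamp: Bystander: wooden hand stamp, 38 mm across, 75 mm high. Origin under its foot.
- ink_pad: Bystander: flat dark ink-pad tin, 70 x 110 x 16 mm. Origin under its centre.
- tape_roll: Bystander: roll of clear tape lying flat, 90 mm across, 48 mm high. Origin under its centre.
- stapler: Bystander: desk stapler, 150 x 34 x 38 mm. Origin under its centre.
- calculator: Bystander: desk calculator, 150 x 90 x 17 mm. Origin under its centre.
Mind the look-alikes: they are no part of the job. What is shaped like the part that bears packet2_mid but yellow is not meant.

How it is judged:
At the end, for the whole second after the job is handed in: Three packets (the first and two from the carton) stand upright (within 11 degrees) on the tray floor; the other is still in its cell (within 30 mm of its start); the lens centre is within 45 mm, seen from above, of the tray centre, and the magnifier arm is still (x of packet0_mid in the frame of tray between -0.108 and 0.108 m and y of packet0_mid in the frame of tray between -0.055 and 0.055 m and z of packet0_mid in the frame of tray between 0.032 and 0.042 m and angle between packet0_mid's own z axis and vertical below 0.2 rad and (((x of packet1_mid in the frame of tray between -0.108 and 0.108 m and y of packet1_mid in the frame of tray between -0.055 and 0.055 m and z of packet1_mid in the frame of tray between 0.032 and 0.042 m and angle between packet1_mid's own z axis and vertical below 0.2 rad) and (x of packet2_mid in the frame of tray between -0.108 and 0.108 m and y of packet2_mid in the frame of tray between -0.055 and 0.055 m and z of packet2_mid in the frame of tray between 0.032 and 0.042 m and angle between packet2_mid's own z axis and vertical below 0.2 rad) and distance of packet3_mid from where it was at the start of the episode below 0.03 m) or ((x of packet1_mid in the frame of tray between -0.108 and 0.108 m and y of packet1_mid in the frame of tray between -0.055 and 0.055 m and z of packet1_mid in the frame of tray between 0.032 and 0.042 m and angle between packet1_mid's own z axis and vertical below 0.2 rad) and (x of packet3_mid in the frame of tray between -0.108 and 0.108 m and y of packet3_mid in the frame of tray between -0.055 and 0.055 m and z of packet3_mid in the frame of tray between 0.032 and 0.042 m and angle between packet3_mid's own z axis and vertical below 0.2 rad) and distance of packet2_mid from where it was at the start of the episode below 0.03 m) or ((x of packet2_mid in the frame of tray between -0.108 and 0.108 m and y of packet2_mid in the frame of tray between -0.055 and 0.055 m and z of packet2_mid in the frame of tray between 0.032 and 0.042 m and angle between packet2_mid's own z axis and vertical below 0.2 rad) and (x of packet3_mid in the frame of tray between -0.108 and 0.108 m and y of packet3_mid in the frame of tray between -0.055 and 0.055 m and z of packet3_mid in the frame of tray between 0.032 and 0.042 m and angle between packet3_mid's own z axis and vertical below 0.2 rad) and distance of packet1_mid from where it was at the start of the episode below 0.03 m)) and horizontal distance between lens and tray below 0.045 m and velocity of joint mag_lower between -0.03 and 0.03 rad/s); the robot touches nothing.
It fails at once if a bystander (stamp, ink pad, tape roll, stapler, calculator) is moved by more than 30 mm (distance of any of stamp, ink_pad, tape_roll, stapler, calculator from where it was at the start of the episode above 0.03 m).
It also fails if it takes over 72 s, if anything falls off the work surface, if the arm or the gripper's body presses on something with over 40 N, if the wrist force passes 120 N, or if a joint passes its speed limit or range.

## Working session

There is one attempt and no reset: what is moved stays moved. The work goes in short steps, Python scripts to look and compute and a tool call to move; the robot and the scene stay as the last step left them, time stands still between calls to the robot, and variables do not carry over. Pictures are saved under pics/ and viewed, and the job is handed in when it is done.

Besides the shell and the picture viewer there is one more tool, called after "Call:" by a JSON object that holds its "api" and its "payload", one argument or row to a line. play_rows: Moves the arm, as the interface text tells. Its arguments: {"type":"object","properties":{"plan":{"type":"array","items":{"type":"number"}},"hand":{"type":"number"}},"required":["plan"]}

```bash
ls; mkdir -p pics
cat > h.py <<'E'
import numpy as np, cv2
from workcell import bot
from scipy.spatial.transform import Rotation as R
def snap(n,f):
    c=bot.camera(n); cv2.imwrite('pics/'+f,c['frame']); np.savez('pics/'+f[:-4]+'.npz',f=c['frame'],z=c['range_z'],K=c['K'],T=c['cam_to_world']); return c
def cloud(c):
    z=c['range_z'];K=c['K'];T=c['cam_to_world']
    v,u=np.mgrid[:480,:640]
    P=np.stack([(u-K[0,2])/K[0,0]*z,(v-K[1,2])/K[1,1]*z,z],-1)
    W=P@T[:3,:3].T+T[:3,3]; W[z<=0]=np.nan
    return W
E
python3 - <<'E'
from h import *
for n in ['side','top','wrist']:
    c=snap(n,n+'0.png'); print(n,np.round(c['cam_to_world'],3).tolist(),c['K'][0,0])
o=bot.get_obs(); print({k:np.round(v,3).tolist() for k,v in o.items()})
E
```

```text
pics
side [[-0.858, -0.263, 0.441, -0.013], [-0.513, 0.416, -0.751, 0.945], [0.015, -0.871, -0.492, 0.833], [0.0, 0.0, 0.0, 1.0]] 567.3449107594483
top [[0.025, -0.991, 0.134, 0.401], [-1.0, -0.025, 0.004, -0.068], [-0.0, -0.134, -0.991, 1.627], [0.0, 0.0, 0.0, 1.0]] 550.8705657817738
wrist [[0.446, -0.863, -0.237, 0.283], [-0.895, -0.431, -0.116, -0.418], [-0.002, 0.264, -0.965, 0.374], [0.0, 0.0, 0.0, 1.0]] 349.1540831856529
{'clock': 0.15, 'joint_pos': [-1.107, 0.241, 0.004, 1.335, -0.0, 1.571], 'joint_vel': [-0.0, -0.003, 0.004, -0.002, -0.0, -0.0], 'tau': [0.0, -37.264, 25.264, 0.012, 0.0, 0.0], 'eef_pos': [0.223, -0.447, 0.242], 'tool_rot': [0.973, 0.23, -0.0, -0.001], 'ft_force': [-0.386, -0.201, 0.687], 'ft_torque': [-0.03, 0.021, -0.011], 'grip_width': 0.085}
```

View pics/top0.png

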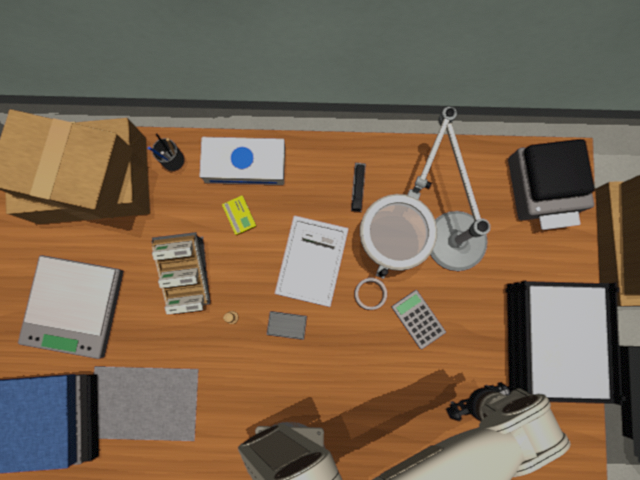

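View pics/side0.png

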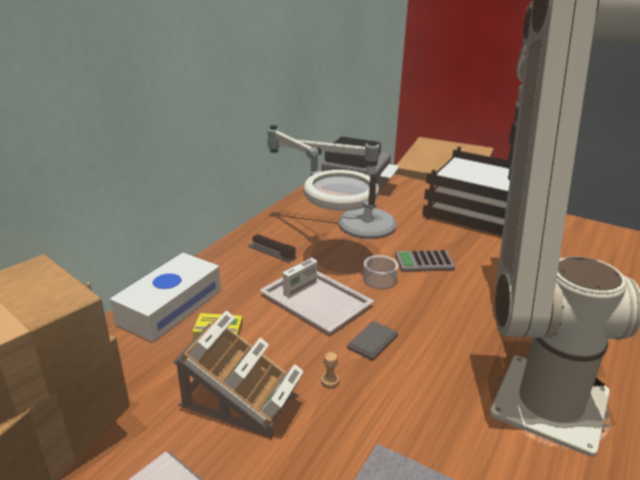

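View pics/wrist0.png

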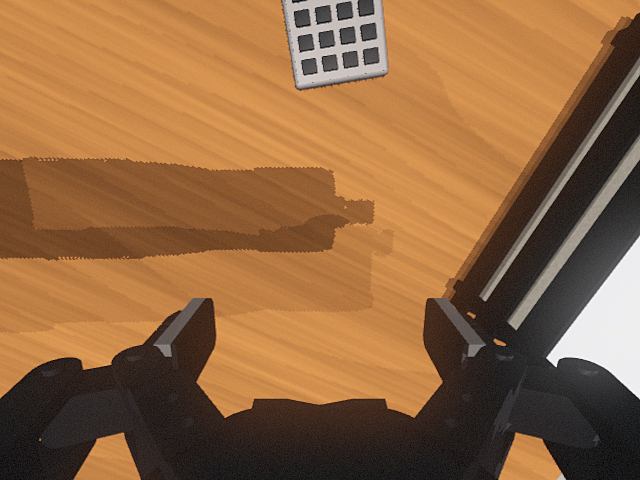

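Run:
```python
from h import *
for cam in ['top','side']:
    c=bot.camera(cam);W=cloud(c);np.save(f'pics/W_{cam}.npy',W)
    for q in ['packet0_mid','packet2_mid','carton','tray','lens','handle','pole','mag_lower','stamp','ink_pad','tape_roll','stapler','calculator']:
        for d in bot.outline_of(q,cam)[:5]:
            m=d['mask'];P=W[m];P=P[~np.isnan(P[:,0])]
            if len(P)==0: print(cam,q,d['p'],'nodepth',d['point']);continue
            print(cam,q,round(d['p'],2),d['point'],m.sum(),'med',np.round(np.median(P,0),3),'lo',np.round(np.percentile(P,2,0),3),'hi',np.round(np.percentile(P,98,0),3))
```

```text
top packet0_mid 0.93 [236.2, 317.5] 361 med [ 0.628 -0.07   0.069] lo [ 0.609 -0.115  0.012] hi [ 0.649 -0.023  0.078]
top packet2_mid 0.78 [275.7, 174.1] 600 med [0.504 0.313 0.121] lo [0.48  0.265 0.087] hi [0.53  0.364 0.135]
top packet2_mid 0.7 [213.7, 238.8] 819 med [0.699 0.169 0.023] lo [ 0.649  0.126 -0.   ] hi [0.748 0.213 0.031]
top carton 0.62 [264.1, 186.7] 1955 med [0.545 0.299 0.083] lo [0.453 0.248 0.003] hi [0.626 0.382 0.141]
top tray 0.9 [264.5, 311.7] 4205 med [ 0.561 -0.047  0.007] lo [ 0.453 -0.138 -0.002] hi [0.687 0.038 0.023]
top lens 0.67 [227.9, 403.2] 5448 med [ 0.642 -0.287  0.214] lo [ 0.536 -0.391  0.202] hi [ 0.922 -0.188  0.285]
top handle 0.71 [227.6, 401.3] 5389 med [ 0.641 -0.287  0.214] lo [ 0.536 -0.389  0.203] hi [ 0.923 -0.188  0.285]
top pole 0.79 [223.8, 408.2] 6297 med [ 0.652 -0.301  0.216] lo [ 0.536 -0.468  0.201] hi [ 0.923 -0.188  0.284]
top pole 0.46 [238.5, 319.9] 387 med [ 0.628 -0.072  0.069] lo [ 0.609 -0.117  0.003] hi [ 0.65  -0.023  0.078]
top pole 0.32 [306.7, 186.3] 545 med [0.433 0.3   0.08 ] lo [0.41  0.254 0.048] hi [0.457 0
[... 2141 characters left out ...]
0.375 0.174]
side ink_pad 0.73 [340.7, 371.1] 1115 med [0.377 0.029 0.016] lo [ 0.345 -0.028  0.004] hi [0.415 0.074 0.02 ]
side ink_pad 0.7 [269.6, 380.1] 1021 med [ 0.477 -0.209  0.03 ] lo [ 0.434 -0.265  0.002] hi [ 0.52  -0.176  0.051]
side tape_roll 0.85 [271.0, 380.5] 1048 med [ 0.476 -0.211  0.03 ] lo [ 0.434 -0.276  0.001] hi [ 0.518 -0.176  0.051]
side stapler 0.8 [247.2, 272.3] 689 med [ 0.785 -0.174  0.026] lo [ 0.724 -0.194  0.004] hi [ 0.861 -0.163  0.042]
side stapler 0.19 [364.1, 241.6] 706 med [0.494 0.335 0.124] lo [0.479 0.267 0.09 ] hi [0.517 0.366 0.132]
side calculator 0.79 [259.5, 426.9] 1084 med [ 0.406 -0.353  0.016] lo [ 0.336 -0.421  0.005] hi [ 0.48  -0.292  0.022]
```

Run:
```python
from h import *
d=np.load('pics/top0.npz');f=d['f']
cv2.imwrite('pics/crop1.png',cv2.resize(f[190:330,140:360],None,fx=3.6,fy=3.6,interpolation=cv2.INTER_CUBIC))
s=np.load('pics/side0.npz')['f']
cv2.imwrite('pics/crop2.png',cv2.resize(s[110:440,170:420],None,fx=1.8,fy=1.8,interpolation=cv2.INTER_CUBIC))
```

```text
(no output)
```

View pics/crop1.png

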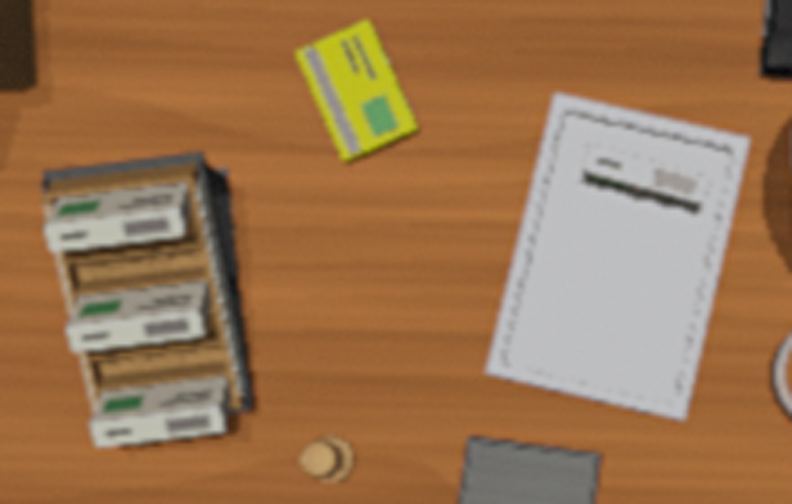

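View pics/crop2.png

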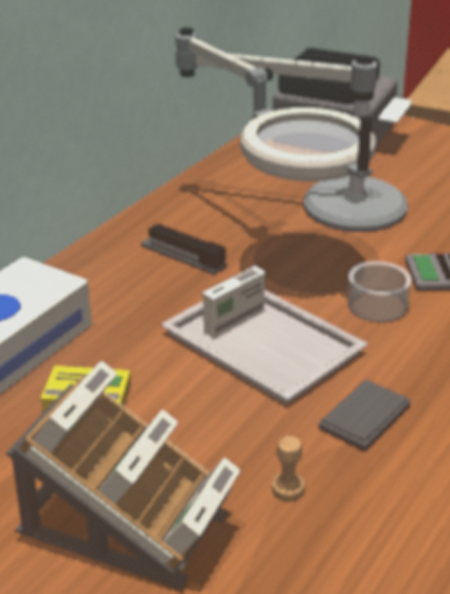

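Run:
```python
from h import *
Ws={}
for cam in ['top','side']:
    d=np.load(f'pics/{cam}0.npz');c={'range_z':d['z'],'K':d['K'],'T':0,'cam_to_world':d['T']};W=cloud(c)
    f=d['f'].astype(int); Ws[cam]=(W,f)
    hsv=cv2.cvtColor(d['f'],cv2.COLOR_BGR2HSV)
    print(cam,'--tray')
    m=(W[...,0]>.42)&(W[...,0]<.72)&(W[...,1]>-.17)&(W[...,1]<.07)&(hsv[...,1]<60)&(W[...,2]>-.005)&(W[...,2]<.03)&(hsv[...,2]>110)
    n,l,st,ce=cv2.connectedComponentsWithStats(m.astype(np.uint8)); k=1+np.argmax(st[1:,4]); m=l==k
    m=cv2.morphologyEx(m.astype(np.uint8),cv2.MORPH_OPEN,np.ones((3,3)))>0
    P=W[m][:,:2].astype(np.float32); r=cv2.minAreaRect(P); print(r, m.sum(), np.round(ce[k]))
    print('packet0')
    m=(W[...,0]>.58)&(W[...,0]<.68)&(W[...,1]>-.15)&(W[...,1]<.01)&(W[...,2]>.062)&(W[...,2]<.085)
    P=W[m];print(cv2.minAreaRect(P[:,:2].astype(np.float32)),np.median(P[:,2]))
    # carton packets
    sel=(W[...,0]>.38)&(W[...,0]<.7)&(W[...,1]>.22)&(W[...,1]<.4)&(W[...,2]>.04)&(hsv[...,1]<70)&(hsv[...,2]>120)
    P=W[sel]
    best=None
    for yaw in [12]:
        y=np.radians(yaw);cx=np.array([np.cos(y),np.sin(y),0]);cy=np.array([-np.sin(y),np.cos(y),0]);cz=np.array([0,0,1.])
        ax=cx*np.cos(np.pi/6)+cz*.5; az=-cx*.5+cz*np.cos(np.pi/6)
        Q=np.stack([P@ax,P@cy,P@az],1)
        h=np.histogram(Q[:,2],bins=np.arange(-.3,0.1,.004)); print([(round(b,3),int(a)) for a,b in zip(*h) if a>20])
```

```text
top --tray
((0.5726877450942993, -0.04874681681394577), (0.1683366298675537, 0.24154745042324066), 78.20265197753906) 4177 [311. 263.]
packet0
((0.6302589774131775, -0.0702451840043068), (0.09989722073078156, 0.02316809818148613), 75.77814483642578) 0.07137140128855624
[(np.float64(-0.216), 28), (np.float64(-0.212), 80), (np.float64(-0.208), 108), (np.float64(-0.204), 79), (np.float64(-0.2), 59), (np.float64(-0.196), 45), (np.float64(-0.192), 32), (np.float64(-0.188), 40), (np.float64(-0.184), 30), (np.float64(-0.18), 50), (np.float64(-0.176), 81), (np.float64(-0.172), 115), (np.float64(-0.168), 295), (np.float64(-0.164), 355), (np.float64(-0.16), 105)]
side --tray
((0.5694299340248108, -0.05786234140396118), (0.18622219562530518, 0.23825311660766602), 77.63133239746094) 3200 [320. 301.]
packet0
((0.6302043795585632, -0.06853005290031433), (0.1021711602807045, 0.02736784517765045), 75.2127685546875) 0.07020105598261184
[(np.float64(-0.236), 22), (np.float64(-0.224), 34), (np.float64(-0.22), 97), (np.float64(-0.216), 157), (np.float64(-0.212), 208), (np.float64(-0.208), 69), (np.float64(-0.204), 57), (np.float64(-0.2), 48), (np.float64(-0.196), 60), (np.float64(-0.192), 52), (np.float64(-0.188), 54), (np.float64(-0.184), 57), (np.float64(-0.18), 79), (np.float64(-0.176), 50), (np.float64(-0.172), 99), (np.float64(-0.168), 853), (np.float64(-0.164), 647)]
```

Run:
```python
from h import *
for cam in ['top','side']:
    d=np.load(f'pics/{cam}0.npz');c={'range_z':d['z'],'K':d['K'],'cam_to_world':d['T']};W=cloud(c)
    hsv=cv2.cvtColor(d['f'],cv2.COLOR_BGR2HSV)
    m=(W[...,0]>.42)&(W[...,0]<.72)&(W[...,1]>-.17)&(W[...,1]<.07)&(hsv[...,1]<60)&(W[...,2]>-.005)&(W[...,2]<.03)&(hsv[...,2]>110)
    P=W[m][:,:2]; y=np.radians(-12);u=np.array([np.cos(y),np.sin(y)]);v=np.array([-u[1],u[0]])
    a,b=P@u,P@v
    for p in [1,2,4]:
        A=np.percentile(a,[p,100-p]);B=np.percentile(b,[p,100-p]);cc=A.mean()*u+B.mean()*v;print('tray',p,np.diff(A),np.diff(B),cc)
    sel=(W[...,0]>.38)&(W[...,0]<.7)&(W[...,1]>.22)&(W[...,1]<.4)&(W[...,2]>.04)&(hsv[...,1]<70)&(hsv[...,2]>120)
    P=W[sel]
    y=np.radians(12);cx=np.array([np.cos(y),np.sin(y),0]);cy=np.array([-np.sin(y),np.cos(y),0]);cz=np.array([0,0,1.])
    ax=cx*np.cos(np.pi/6)+cz*.5; az=-cx*.5+cz*np.cos(np.pi/6)
    Q=np.stack([P@ax,P@cy,P@az],1)
    Q=Q[Q[:,2]>-.175]
    lab=cv2.kmeans(Q[:,:1].astype(np.float32),3,None,(3,50,1e-5),5,cv2.KMEANS_PP_CENTERS)[1].ravel()
    for k in range(3):
        q=Q[lab==k]; r=cv2.minAreaRect(q[:,:2].astype(np.float32))
        lo,hi=np.percentile(q,[3,97],0); mid=(lo+hi)/2; mid[2]=np.median(q[:,2])
        print(len(q),np.round(hi-lo,3),'rect',np.round(r[0],3),np.round(r[1],3),round(r[2],1),'topcentre',np.round(mid[0]*ax+mid[1]*cy+mid[2]*az,4),'abz',np.round(mid,4))
        A=np.c_[q[:,:2],np.ones(len(q))];s=np.linalg.lstsq(A,q[:,2],rcond=None)[0]; print('   slopes',np.round(s[:2],3))
```

```text
tray 1 [0.23369753] [0.16469459] [ 0.57109009 -0.04834773]
tray 2 [0.22945195] [0.16024335] [ 0.57102277 -0.0490255 ]
tray 4 [0.22080234] [0.15419437] [ 0.57090774 -0.04895119]
306 [0.025 0.093 0.015] rect [0.455 0.207] [0.1   0.027] 87.2 topcentre [0.4228 0.3018 0.0853] abz [ 0.4552  0.2073 -0.1643]
   slopes [-0.106 -0.012]
329 [0.024 0.093 0.017] rect [0.621 0.198] [0.1   0.027] 86.9 topcentre [0.5651 0.3225 0.1685] abz [ 0.621  0.198 -0.164]
   slopes [-0.132 -0.028]
313 [0.024 0.094 0.016] rect [0.538 0.204] [0.101 0.026] 87.5 topcentre [0.4937 0.313  0.1272] abz [ 0.5381  0.2035 -0.1638]
   slopes [-0.131 -0.018]
tray 1 [0.2290772] [0.16126217] [ 0.56939615 -0.04908412]
tray 2 [0.22410509] [0.15776041] [ 0.56844678 -0.04830003]
tray 4 [0.21609952] [0.15262924] [ 0.56827937 -0.04804185]
566 [0.022 0.096 0.01 ] rect [0.454 0.208] [0.102 0.023] 87.0 topcentre [0.4221 0.3034 0.0847] abz [ 0.4545  0.209  -0.1647]
   slopes [-0.047 -0.035]
539 [0.022 0.095 0.01 ] rect [0.537 0.203] [0.104 0.023] 86.9 topcentre [0.4929 0.3147 0.1263] abz [ 0.5373  0.2054 -0.1644]
   slopes [ 0.006 -0.046]
536 [0.022 0.095 0.01 ] rect [0.62  0.198] [0.103 0.022] 87.0 topcentre [0.5643 0.3236 0.1677] abz [ 0.6202  0.1992 -0.1644]
   slopes [ 0.029 -0.048]
```

```bash
cat >> h.py <<'E'
yc=np.radians(8.7);cx=np.array([np.cos(yc),np.sin(yc),0]);cy=np.array([-np.sin(yc),np.cos(yc),0]);cz=np.array([0,0,1.])
ax=cx*np.cos(np.pi/6)+cz*.5; az=-cx*.5+cz*np.cos(np.pi/6)
Rc=R.from_matrix(np.stack([cy,ax,-az],1))
def Rdown(deg): # tool y bearing deg
    a=np.radians(deg);y=np.array([np.cos(a),np.sin(a),0]);return R.from_matrix(np.stack([np.cross(y,-cz),y,-cz],1))
T1=np.array([.4225,.3025,.085]);T2=np.array([.4933,.3138,.1268]);T3=np.array([.5647,.323,.168])
TR=np.array([.570,-.0485]);yt=np.radians(-12);tx=np.array([np.cos(yt),np.sin(yt)]);ty=np.array([-tx[1],tx[0]])
def tray(x,y,z): return np.r_[TR+x*tx+y*ty,z]
def plan(wps,step=.045,ang=.14,start=None):
    o=bot.get_obs();p=np.array(o['eef_pos']);r=R.from_quat(o['tool_rot'])
    if start: p,r=start
    rows=[]
    for w in wps:
        P,Q=w[0],w[1];st=w[2] if len(w)>2 else step
        n=max(1,int(np.ceil(max(np.linalg.norm(P-p)/st,(r.inv()*Q).magnitude()/ang))))
        p0,r0=p,r;rv=(r0.inv()*Q).as_rotvec()
        for i in range(1,n+1):
            tp=p0+(P-p0)*i/n;tr=r0*R.from_rotvec(rv*i/n)
            d=np.round(r.inv().apply(tp-p)*1000);t=np.round((r.inv()*tr).as_rotvec(),2)
            p=p+r.apply(d/1000);r=r*R.from_rotvec(t)
            rows.append([int(x) for x in d]+[float(x) for x in t])
        print('#',len(rows),np.round(p,4))
    for i in range(0,len(rows),20): print(','.join('%g'%x for q in rows[i:i+20] for x in q).replace('-0,','0,'));print()
    return p,r
E
python3 - <<'E'
from h import *
g=T3-.026*az
plan([(np.array([.34,-.1,.32]),Rdown(-20)),(g+.11*az,Rc),(g+.07*az,Rc,.03)])
E
```

```text
# 9 [ 0.3395 -0.1002  0.3203]
# 20 [0.5228 0.3171 0.2408]
# 22 [0.5425 0.3201 0.2061]
29,-29,-9,0,0,-0.08,31,-26,-8,0,0,-0.09,33,-24,-9,0,0,-0.08,35,-20,-9,0,0,-0.09,37,-18,-8,0,0,-0.08,38,-14,-9,0,0,-0.09,39,-11,-8,0,0,-0.08,40,-8,-9,0,0,-0.08,40,-5,-9,0,0,-0.09,41,3,7,-0.05,0.01,-0.04,41,4,8,-0.04,0.01,-0.05,41,6,8,-0.05,0.02,-0.04,41,7,10,-0.05,0.01,-0.05,39,8,10,-0.04,0.01,-0.04,40,10,11,-0.05,0.01,-0.05,39,11,12,-0.05,0.01,-0.04,38,12,13,-0.04,0.02,-0.04,37,13,15,-0.05,0.01,-0.05,37,14,15,-0.05,0.01,-0.04,36,14,16,-0.04,0.01,-0.05

0,0,20,0,0,0,0,0,20,0,0,0
```

Call:
{"api": "play_rows", "payload": {
  "plan": [29, -29, -9, 0, 0, -0.08, 31, -26, -8, 0, 0, -0.09, 33, -24, -9, 0, 0, -0.08, 35, -20, -9, 0, 0, -0.09, 37, -18, -8, 0, 0, -0.08, 38, -14, -9, 0, 0, -0.09, 39, -11, -8, 0, 0, -0.08, 40, -8, -9, 0, 0, -0.08, 40, -5, -9, 0, 0, -0.09, 41, 3, 7, -0.05, 0.01, -0.04, 41, 4, 8, -0.04, 0.01, -0.05, 41, 6, 8, -0.05, 0.02, -0.04, 41, 7, 10, -0.05, 0.01, -0.05, 39, 8, 10, -0.04, 0.01, -0.04, 40, 10, 11, -0.05, 0.01, -0.05, 39, 11, 12, -0.05, 0.01, -0.04, 38, 12, 13, -0.04, 0.02, -0.04, 37, 13, 15, -0.05, 0.01, -0.05, 37, 14, 15, -0.05, 0.01, -0.04, 36, 14, 16, -0.04, 0.01, -0.05],
  "hand": 60
}}

```text
clock: 4.05
eef_pos: [0.5229, 0.3184, 0.2405]
tool_rot: [0.628, 0.734, 0.195, 0.169]
ft_force: [0.7, -0.5, 0.9]
grip_width: 0.0511
```

Run:
```python
from h import *
snap('wrist','w1.png')
o=bot.get_obs();print(np.round(o['joint_pos'],3))
r=R.from_quat(o['tool_rot']);print(o['eef_pos'],(r.inv()*Rc).as_rotvec(),r.inv().apply(T3-.026*az-o['eef_pos']),o['clock'])
```

```text
[ 0.668  0.15  -0.25   0.704 -0.246  2.02 ]
[0.52349119 0.32226435 0.23914333] [-0.00065298 -0.00359657  0.00740428] [-0.00589325 -0.00016971  0.10801452] 4.1
```

View pics/w1.png

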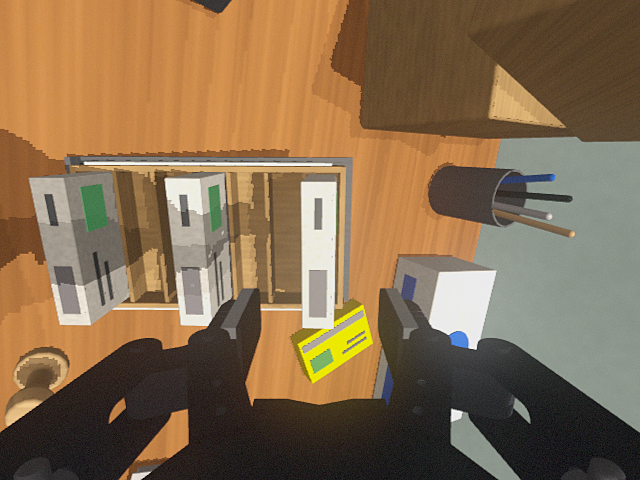

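Call:
{"api": "play_rows", "payload": {
  "plan": [0, 0, 20, 0, 0, 0, 0, 0, 25, 0, 0, 0, 0, 0, 25, 0, 0, 0, 0, 0, 20, 0, 0, 0, 0, 0, 0, 0, 0, 0]
}}

```text
clock: 4.72
eef_pos: [0.5664, 0.3229, 0.1606]
tool_rot: [0.629, 0.734, 0.193, 0.168]
ft_force: [-0.1, -1.4, -0.0]
grip_width: 0.0511
```

Run:
```python
from h import *
snap('wrist','w2.png')
o=bot.get_obs()
r=R.from_quat(o['tool_rot']);print(o['eef_pos'],(r.inv()*Rc).as_rotvec(),r.inv().apply(T3-.026*az-o['eef_pos']),o['clock'])
```

```text
[0.5666727  0.32328838 0.16193037] [-0.00424491  0.00196265  0.00261037] [4.85530783e-05 1.39217932e-03 1.97409384e-02] 4.775
```

View pics/w2.png

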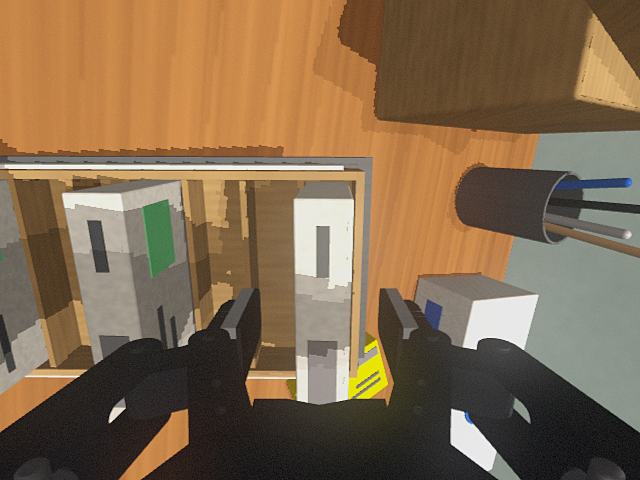

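Call:
{"api": "play_rows", "payload": {
  "plan": [0, 1, 8, 0, 0, 0, 0, 0, 5, 0, 0, 0, 0, 0, 0, 0, 0, 0]
}}

```text
clock: 5.15
eef_pos: [0.5743, 0.3248, 0.1518]
tool_rot: [0.629, 0.734, 0.195, 0.168]
ft_force: [0.8, 0.8, 0.2]
grip_width: 0.0515
```

Call:
{"api": "play_rows", "payload": {
  "plan": [0, 0, 0, 0, 0, 0, 0, 0, 0, 0, 0, 0, 0, 0, 0, 0, 0, 0, 0, 0, 0, 0, 0, 0, 0, 0, 0, 0, 0, 0],
  "hand": 0
}}

```text
clock: 5.78
eef_pos: [0.5744, 0.325, 0.1523]
tool_rot: [0.629, 0.734, 0.195, 0.169]
ft_force: [-2.0, 0.1, 3.4]
grip_width: 0.0211
```

Run:
```python
from h import *
snap('wrist','w3.png')
o=bot.get_obs()
r=R.from_quat(o['tool_rot']);print(o['eef_pos'],(r.inv()*Rc).as_rotvec(),r.inv().apply(T3-.026*az-o['eef_pos']),o['clock'])
```

```text
[0.57442844 0.32505777 0.1523546 ] [-0.00179312  0.00072413  0.00251509] [-0.00055521 -0.00076298  0.00748858] 5.825
```

View pics/w3.png

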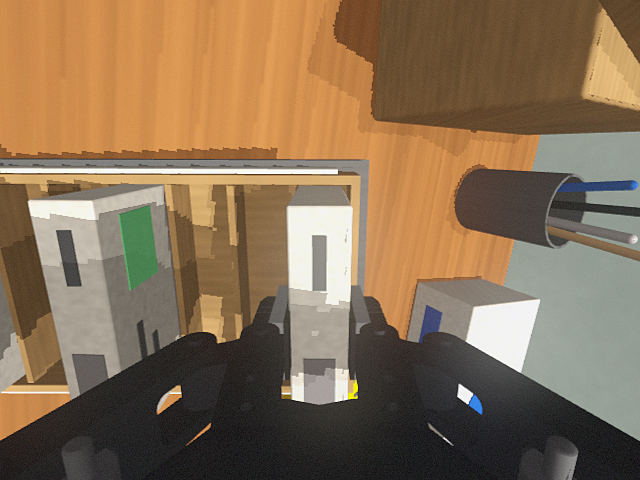

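Run:
```python
from h import *
p=np.array(bot.get_obs()['eef_pos'])
a=p+.09*az
plan([(a,Rc,.03),(tray(-.002,.0,.22),Rdown(-13)),(tray(-.002,0,.08),Rdown(-13)),(tray(-.002,0,.0545),Rdown(-13),.015)])
```

```text
# 4 [0.5301 0.3183 0.2304]
# 13 [ 0.5679 -0.0483  0.2197]
# 17 [ 0.5684 -0.0478  0.0797]
# 19 [ 0.5683 -0.0478  0.0547]
0,0,-22,0,0,0,0,0,-23,0,0,0,0,0,-22,0,0,0,0,0,-23,0,0,0,-41,-2,0,0.06,-0.01,0.04,-41,-1,1,0.05,-0.01,0.04,-41,1,1,0.06,-0.01,0.04,-41,2,1,0.06,-0.01,0.05,-40,5,1,0.06,-0.01,0.04,-41,7,2,0.05,-0.01,0.04,-40,8,1,0.06,-0.02,0.04,-39,10,2,0.06,-0.01,0.04,-40,11,2,0.06,-0.01,0.04,0,0,35,0,0,0,0,0,35,0,0,0,0,1,35,0,0,0,1,0,35,0,0,0,0,0,13,0,0,0,0,0,12,0,0,0
```

Call:
{"api": "play_rows", "payload": {
  "plan": [0, 0, -22, 0, 0, 0, 0, 0, -23, 0, 0, 0, 0, 0, -22, 0, 0, 0, 0, 0, -23, 0, 0, 0, -41, -2, 0, 0.06, -0.01, 0.04, -41, -1, 1, 0.05, -0.01, 0.04, -41, 1, 1, 0.06, -0.01, 0.04, -41, 2, 1, 0.06, -0.01, 0.05, -40, 5, 1, 0.06, -0.01, 0.04, -41, 7, 2, 0.05, -0.01, 0.04, -40, 8, 1, 0.06, -0.02, 0.04, -39, 10, 2, 0.06, -0.01, 0.04, -40, 11, 2, 0.06, -0.01, 0.04, 0, 0, 25, 0, 0, 0, 0, 0, 25, 0, 0, 0, 0, 0, 0, 0, 0, 0]
}}

```text
clock: 7.82
eef_pos: [0.5657, -0.0487, 0.1668]
tool_rot: [0.782, 0.623, -0.005, -0.003]
ft_force: [0.2, -0.1, 0.1]
grip_width: 0.0207
```

Run:
```python
from h import *
snap('side','s4.png')
o=bot.get_obs()
r=R.from_quat(o['tool_rot']);print(o['eef_pos'],(r.inv()*Rdown(-13)).as_rotvec(),r.inv().apply(tray(-.002,0,.0525)-o['eef_pos']),o['clock'],o['grip_width'])
```

```text
[ 0.56678574 -0.0485975   0.16848374] [-0.00763147  0.00375766  0.00243455] [0.00121516 0.00199776 0.11596812] 7.875 0.021266999516900795
```

View pics/s4.png

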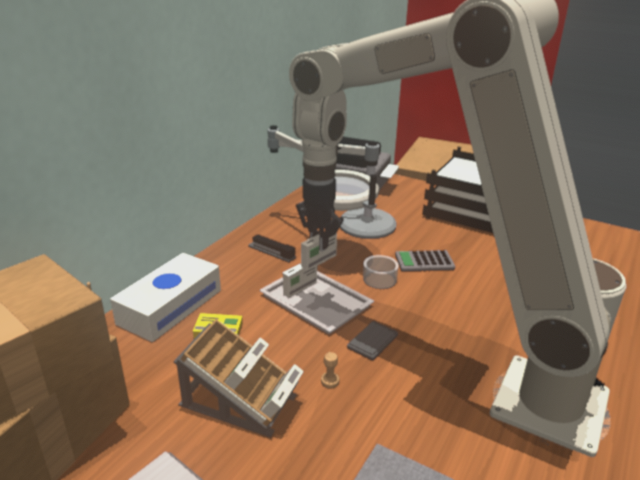

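Call:
{"api": "play_rows", "payload": {
  "plan": [0, 1, 35, 0, 0, 0, 0, 0, 35, 0, 0, 0, 0, 0, 28, 0, 0, 0, 0, 0, 10, 0, 0, 0, 0, 0, 5, 0, 0, 0, 0, 0, 2, 0, 0, 0, 0, 0, 0, 0, 0, 0]
}}

```text
clock: 8.75
eef_pos: [0.5687, -0.0491, 0.0554]
tool_rot: [0.782, 0.624, -0.002, -0.0]
ft_force: [-0.1, 0.6, -0.6]
grip_width: 0.021
```

Call:
{"api": "play_rows", "payload": {
  "plan": [0, 0, 2, 0, 0, 0, 0, 0, 1, 0, 0, 0, 0, 0, 0, 0, 0, 0]
}}

```text
clock: 9.12
eef_pos: [0.5683, -0.0492, 0.0523]
tool_rot: [0.782, 0.623, -0.002, -0.0]
ft_force: [-1.5, -1.0, 4.0]
grip_width: 0.021
```

Floor contact (4 N). Release partly and lift.

Call:
{"api": "play_rows", "payload": {
  "plan": [0, 0, 0, 0, 0, 0, 0, 0, 0, 0, 0, 0, 0, 0, 0, 0, 0, 0, 0, 0, -12, 0, 0, 0, 0, 0, -25, 0, 0, 0, 0, 0, -40, 0, 0, 0, 0, 0, -45, 0, 0, 0],
  "hand": 44
}}

```text
clock: 10.0
eef_pos: [0.5682, -0.0487, 0.1749]
tool_rot: [0.782, 0.624, -0.003, -0.001]
ft_force: [0.7, -0.3, -0.9]
grip_width: 0.0377
```

Run:
```python
from h import *
snap('wrist','w5.png')
g=T2-.021*az
o=bot.get_obs(); print(o['clock'],o['grip_width'])
plan([(np.array([.52,.12,.27]),Rdown(-2)),(g+.10*az,Rc),(g+.045*az,Rc,.03)],step=.05)
```

```text
10.05 0.037740434880268896
# 4 [0.5196 0.1204 0.2695]
# 9 [0.4542 0.3077 0.1948]
# 11 [0.4816 0.3118 0.1473]
38,-22,-22,0,0,-0.05,40,-20,-22,0,0,-0.04,40,-18,-22,0,0,-0.05,41,-17,-22,0.01,0,-0.05,37,-14,15,-0.11,0.01,-0.04,38,-15,13,-0.1,0.01,-0.03,37,-14,13,-0.11,0.01,-0.04,39,-15,11,-0.1,0.01,-0.03,38,-14,11,-0.11,0.01,-0.04,0,0,27,0,0,0,0,0,28,0,0,-0
```

View pics/w5.png

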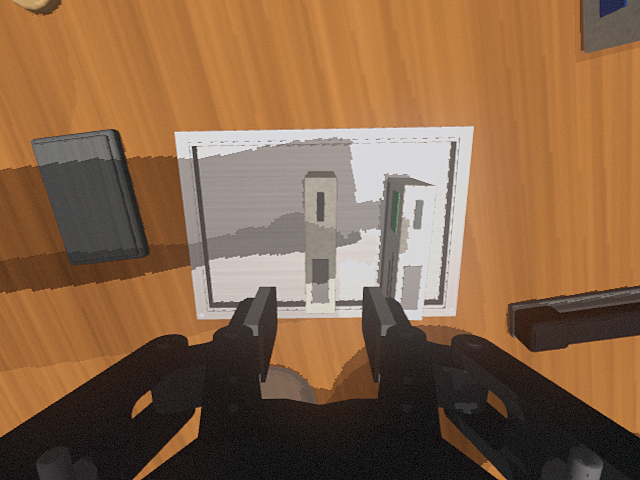

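Packet 3 stands in the tray at (320,240) beside packet0 (410,245). Now packet 2.

Call:
{"api": "play_rows", "payload": {
  "plan": [38, -22, -22, 0, 0, -0.05, 40, -20, -22, 0, 0, -0.04, 40, -18, -22, 0, 0, -0.05, 41, -17, -22, 0.01, 0, -0.05, 37, -14, 15, -0.11, 0.01, -0.04, 38, -15, 13, -0.1, 0.01, -0.03, 37, -14, 13, -0.11, 0.01, -0.04, 39, -15, 11, -0.1, 0.01, -0.03, 38, -14, 11, -0.11, 0.01, -0.04, 0, 0, 0, 0, 0, 0, 0, 0, 27, 0, 0, 0, 0, 0, 28, 0, 0, 0, 0, 0, 0, 0, 0, 0],
  "hand": 60
}}

```text
clock: 11.68
eef_pos: [0.4785, 0.3108, 0.1388]
tool_rot: [0.632, 0.733, 0.192, 0.166]
ft_force: [-0.2, 0.1, 0.2]
grip_width: 0.0515
```

Run:
```python
from h import *
snap('wrist','w6.png')
o=bot.get_obs()
r=R.from_quat(o['tool_rot']);print(o['eef_pos'],(r.inv()*Rc).as_rotvec(),r.inv().apply(T2-.021*az-o['eef_pos']),o['clock'])
```

```text
[0.47866477 0.31123313 0.13990041] [-0.008505    0.00073339 -0.00368771] [0.00037666 0.00665143 0.03971745] 11.725
```

View pics/w6.png

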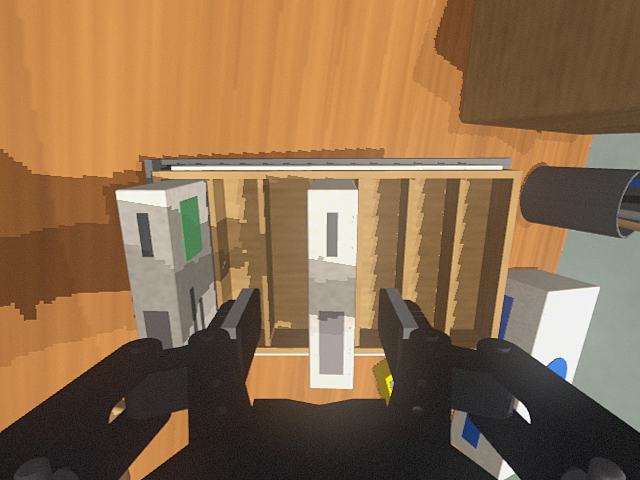

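Call:
{"api": "play_rows", "payload": {
  "plan": [0, 4, 5, -0.01, 0, 0, 0, 3, 15, 0, 0, 0, 0, 0, 12, 0, 0, 0, 0, 0, 6, 0, 0, 0, 0, 0, 0, 0, 0, 0, 0, 0, 0, 0, 0, 0]
}}

```text
clock: 12.48
eef_pos: [0.5028, 0.3159, 0.1103]
tool_rot: [0.63, 0.732, 0.198, 0.169]
ft_force: [-0.5, -1.3, -0.1]
grip_width: 0.0511
```

Run:
```python
from h import *
o=bot.get_obs()
r=R.from_quat(o['tool_rot']);print(o['eef_pos'],(r.inv()*Rc).as_rotvec(),r.inv().apply(T2-.021*az-o['eef_pos']),o['clock'])
```

```text
[0.50276734 0.31594455 0.11034738] [ 0.0024552  -0.0007385  -0.00214183] [-0.00068959 -0.00016245  0.00190931] 12.475
```

Aligned. Close.

Call:
{"api": "play_rows", "payload": {
  "plan": [0, 0, 1, 0, 0, 0, 0, 0, 0, 0, 0, 0, 0, 0, 0, 0, 0, 0, 0, 0, 0, 0, 0, 0, 0, 0, 0, 0, 0, 0],
  "hand": 0
}}

```text
clock: 13.1
eef_pos: [0.5034, 0.3162, 0.1099]
tool_rot: [0.63, 0.732, 0.198, 0.169]
ft_force: [-2.7, 0.0, 3.8]
grip_width: 0.0211
```

Run:
```python
from h import *
o=bot.get_obs();p=np.array(o['eef_pos']); print(o['grip_width'],az@(T2-p))
a=p+.09*az
plan([(a,Rc,.03),(a+np.array([0.03,-.06,.06]),Rc),(tray(-.062,.0,.22),Rdown(-13)),(tray(-.062,0,.1),Rdown(-13))])
```

```text
0.021140848668510806 0.019769561086110672
# 3 [0.4587 0.3092 0.1877]
# 6 [0.4884 0.2489 0.248 ]
# 13 [ 0.509  -0.0356  0.2199]
# 16 [ 0.509  -0.0354  0.0999]
0,0,-30,0,0,0,0,0,-30,0,0,0,0,0,-30,0,0,0,-21,16,-14,0,0,0,-21,16,-14,0,0,0,-22,16,-14,0,0,0,-41,-5,2,0.07,-0.01,0.05,-40,-2,2,0.08,-0.02,0.06,-41,0,4,0.07,-0.01,0.05,-41,2,3,0.08,-0.02,0.05,-40,5,5,0.07,-0.01,0.05,-40,7,4,0.08,-0.02,0.06,-40,10,4,0.07,-0.01,0.05,0,0,40,0,0,0,0,0,40,0,0,0,0,0,40,0,0,-0
```

Call:
{"api": "play_rows", "payload": {
  "plan": [0, 0, -30, 0, 0, 0, 0, 0, -30, 0, 0, 0, 0, 0, -30, 0, 0, 0, -21, 16, -14, 0, 0, 0, -21, 16, -14, 0, 0, 0, -22, 16, -14, 0, 0, 0, -41, -5, 2, 0.07, -0.01, 0.05, -40, -2, 2, 0.08, -0.02, 0.06, -41, 0, 4, 0.07, -0.01, 0.05, -41, 2, 3, 0.08, -0.02, 0.05, -40, 5, 5, 0.07, -0.01, 0.05, -40, 7, 4, 0.08, -0.02, 0.06, -40, 10, 4, 0.07, -0.01, 0.05, 0, 0, 40, 0, 0, 0, 0, 0, 40, 0, 0, 0, 0, 0, 30, 0, 0, 0, 0, 0, 0, 0, 0, 0]
}}

```text
clock: 15.22
eef_pos: [0.5063, -0.0356, 0.1068]
tool_rot: [0.783, 0.622, -0.002, -0.003]
ft_force: [0.1, 0.6, -0.3]
grip_width: 0.0214
```

Run:
```python
from h import *
snap('side','s7.png')
o=bot.get_obs()
r=R.from_quat(o['tool_rot']);print(o['eef_pos'],(r.inv()*Rdown(-13)).as_rotvec(),r.inv().apply(tray(-.062,0,.051)-o['eef_pos']),o['clock'],o['grip_width'])
```

```text
[ 0.50795156 -0.03569597  0.10875163] [-0.0038627  -0.00053456 -0.00190996] [0.00037186 0.0015702  0.0577462 ] 15.275 0.021048119185643994
```

View pics/s7.png

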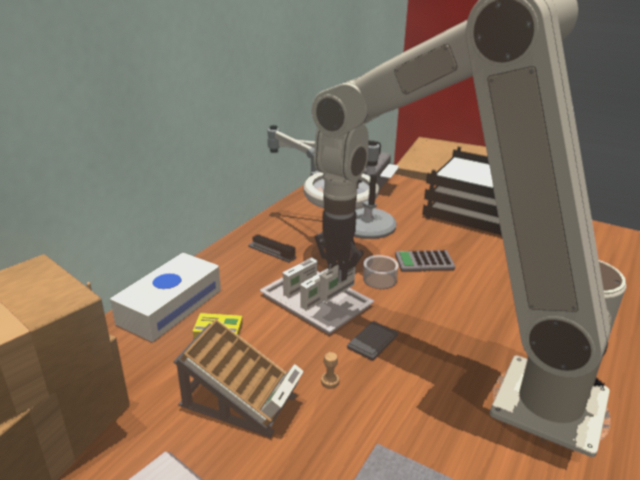

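Packet held at (332,280), p1 still in its cell (285,390).

Call:
{"api": "play_rows", "payload": {
  "plan": [0, 1, 30, 0, 0, 0, 0, 0, 16, 0, 0, 0, 0, 0, 7, 0, 0, 0, 0, 0, 3, 0, 0, 0, 0, 0, 2, 0, 0, 0, 0, 0, 0, 0, 0, 0]
}}

```text
clock: 16.02
eef_pos: [0.5102, -0.0358, 0.0522]
tool_rot: [0.783, 0.622, 0.001, -0.0]
ft_force: [-0.0, -0.1, -0.3]
grip_width: 0.021
```

Call:
{"api": "play_rows", "payload": {
  "plan": [0, 0, 1, 0, 0, 0, 0, 0, 1, 0, 0, 0, 0, 0, 0, 0, 0, 0]
}}

```text
clock: 16.4
eef_pos: [0.5103, -0.0358, 0.0512]
tool_rot: [0.783, 0.622, 0.001, -0.0]
ft_force: [-2.1, 0.5, 8.6]
grip_width: 0.0212
```

Call:
{"api": "play_rows", "payload": {
  "plan": [0, 0, 0, 0, 0, 0, 0, 0, 0, 0, 0, 0, 0, 0, 0, 0, 0, 0, 0, 0, -12, 0, 0, 0, 0, 0, -25, 0, 0, 0, 0, 0, -45, 0, 0, 0, 0, 0, -50, 0, 0, 0, 0, 0, -55, 0, 0, 0, 0, 0, -55, 0, 0, 0, -20, -30, -30, 0, 0, 0, 0, 0, 0, 0, 0, 0],
  "hand": 44
}}

```text
clock: 17.77
eef_pos: [0.4761, -0.0494, 0.3259]
tool_rot: [0.783, 0.621, 0.003, 0.002]
ft_force: [0.1, 0.3, -0.1]
grip_width: 0.0376
```

Run:
```python
from h import *
c=snap('wrist','w8.png');s=snap('side','s8.png');t=snap('top','t8.png')
print(bot.get_obs()['eef_pos'],bot.get_obs()['clock'])
for n,c in [('side',s),('top',t)]:
    W=cloud(c);hsv=cv2.cvtColor(c['frame'],cv2.COLOR_BGR2HSV)
    P=W.reshape(-1,3);ok=(P[:,2]>.19)&(P[:,2]<.30)&(P[:,0]>.4)&(P[:,1]<-.15)&(P[:,0]<1)
    h=hsv.reshape(-1,3)
    # handle: dark pixels
    m=ok&(h[:,2]<90)&(P[:,2]>.215)&(P[:,0]<.62)&(P[:,1]>-.4); print(n,'handle',m.sum(),np.round(np.median(P[m],0),3),np.round(np.percentile(P[m],[5,95],0),3).tolist())
    # ring fit
    m=ok&(h[:,2]>120)&(h[:,1]<60)&(P[:,2]>.205)&(P[:,2]<.225)&(P[:,0]<.78)&(P[:,1]>-.42)
    Q=P[m][:,:2].astype(np.float32);hull=cv2.convexHull(Q);print('ring',m.sum(),cv2.minEnclosingCircle(Q),cv2.fitEllipse(hull) if len(hull)>5 else 0)
    if n=='top':
        m=ok&(P[:,2]>.26);Q=P[m];print('pole region',np.round(np.percentile(Q,[1,50,99],0),3).tolist())
        for (x0,x1,y0,y1) in [(.55,.72,-.56,-.4),(.85,1,-.5,-.35)]:
            k=m&(P[:,0]>x0)&(P[:,0]<x1)&(P[:,1]>y0)&(P[:,1]<y1);print(k.sum(),np.round(np.percentile(P[k],[2,50,98],0),3).tolist() if k.sum() else '')
```

```text
[ 0.47617355 -0.04869945  0.32112841] 17.925
side handle 104 [ 0.518 -0.226  0.24 ] [[0.513, -0.231, 0.219], [0.524, -0.22, 0.265]]
ring 1465 ((0.6265790462493896, -0.2795022130012512), 0.11930887401103973) ((0.6314808130264282, -0.27182531356811523), (0.1897808313369751, 0.2253883332014084), 70.15008544921875)
top handle 67 [ 0.519 -0.23   0.283] [[0.512, -0.238, 0.221], [0.526, -0.223, 0.288]]
ring 4192 ((0.634554386138916, -0.2700621783733368), 0.11345674097537994) ((0.6340702176094055, -0.2759239375591278), (0.19336633384227753, 0.21518255770206451), 65.9387435913086)
pole region [[0.514, -0.494, 0.261], [0.777, -0.372, 0.277], [0.94, -0.225, 0.294]]
205 [[0.624, -0.495, 0.261], [0.641, -0.475, 0.269], [0.661, -0.457, 0.277]]
301 [[0.854, -0.408, 0.264], [0.915, -0.383, 0.281], [0.943, -0.361, 0.294]]
```

View pics/t8.png

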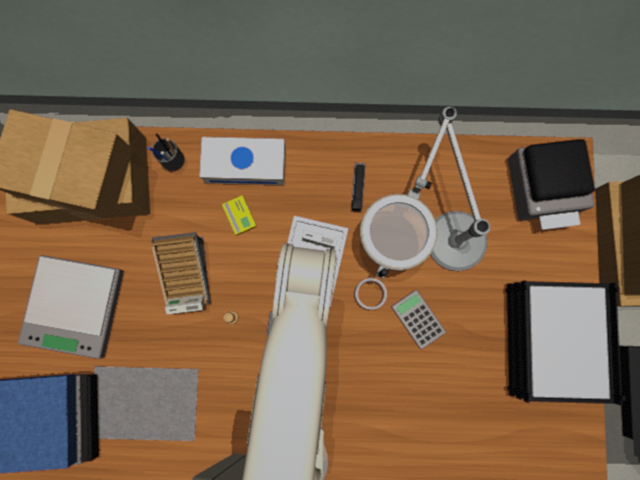

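View pics/s8.png

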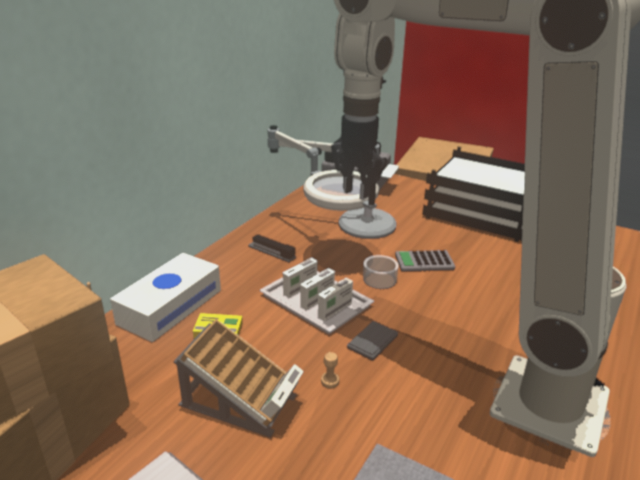

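Run:
```python
from h import *
plan([(np.array([.5185,-.229,.345]),Rdown(80))],ang=.17)
```

```text
# 10 [ 0.5189 -0.2289  0.3448]
-17,8,-2,0,0,-0.16,-17,6,-3,0,0,-0.16,-19,2,-2,0,0,-0.17,-18,0,-3,0,0,-0.16,-18,-4,-2,0,0,-0.16,-18,-6,-3,0,0,-0.16,-16,-9,-2,0,0,-0.17,-14,-12,-2,0,0,-0.16,-13,-14,-3,0,0,-0.16,-10,-15,-2,0,0,-0.16
```

Call:
{"api": "play_rows", "payload": {
  "plan": [-17, 8, -12, 0, 0, -0.16, -17, 6, -13, 0, 0, -0.16, -19, 2, 0, 0, 0, -0.17, -18, 0, 0, 0, 0, -0.16, -18, -4, 0, 0, 0, -0.16, -18, -6, 0, 0, 0, -0.16, -16, -9, 0, 0, 0, -0.17, -14, -12, 0, 0, 0, -0.16, -13, -14, 0, 0, 0, -0.16, -10, -15, 0, 0, 0, -0.16, 0, 0, 0, 0, 0, 0, 0, 0, 0, 0, 0, 0],
  "hand": 70
}}

```text
clock: 19.42
eef_pos: [0.5189, -0.2284, 0.3452]
tool_rot: [0.09, 0.996, 0.001, -0.001]
ft_force: [-0.2, 0.2, -0.6]
grip_width: 0.06
```

Run:
```python
from h import *
c=snap('wrist','w9.png')
o=bot.get_obs();r=R.from_quat(o['tool_rot'])
print(o['clock'],np.round(o['joint_pos'],2),o['eef_pos'],(r.inv()*Rdown(80)).as_rotvec(),r.inv().apply(np.array([.5185,-.229,.253])-o['eef_pos']))
W=cloud(c);hsv=cv2.cvtColor(c['frame'],cv2.COLOR_BGR2HSV)
m=(W[...,2]>.225)&(W[...,2]<.29)&(abs(W[...,0]-.52)<.03)&(abs(W[...,1]+.228)<.03)
P=W[m];print(m.sum(),np.round(np.percentile(P,[5,50,95],0),3).tolist() if m.sum() else '')
```

```text
19.475 [-0.42  0.37  0.45  1.65  0.   -0.23] [ 0.51891134 -0.22824172  0.34561494] [ 0.00184868 -0.0024339  -0.00589307] [ 4.26772132e-05 -9.90331271e-04  9.26136577e-02]
1239 [[0.513, -0.239, 0.234], [0.517, -0.232, 0.284], [0.527, -0.225, 0.287]]
```

View pics/w9.png

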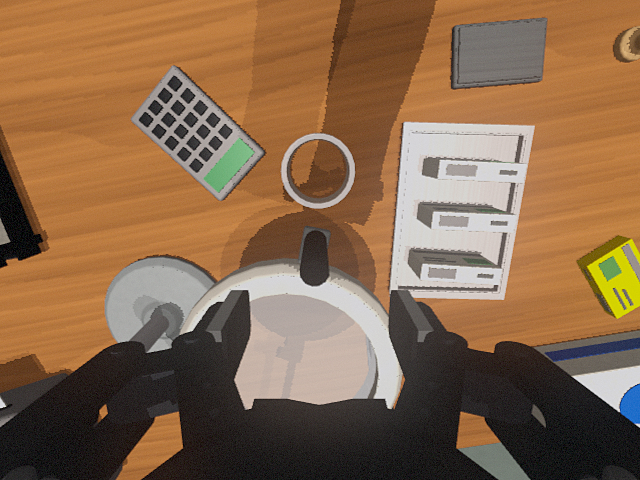

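Call:
{"api": "play_rows", "payload": {
  "plan": [0, -3, 30, 0, 0, 0, 0, 0, 30, 0, 0, 0, 0, 0, 20, 0, 0, 0, 0, 0, 12, 0, 0, 0, 0, 0, 0, 0, 0, 0]
}}

```text
clock: 20.1
eef_pos: [0.518, -0.2312, 0.2539]
tool_rot: [0.09, 0.996, 0.001, -0.001]
ft_force: [0.3, -0.4, -0.4]
grip_width: 0.0594
```

Call:
{"api": "play_rows", "payload": {
  "plan": [0, 0, 0, 0, 0, 0, 0, 0, 0, 0, 0, 0, 0, 0, 0, 0, 0, 0, 0, 0, 0, 0, 0, 0, 0, 0, 0, 0, 0, 0, 0, 0, 0, 0, 0, 0],
  "hand": 0
}}

```text
clock: 20.85
eef_pos: [0.5188, -0.232, 0.2555]
tool_rot: [0.09, 0.996, 0.0, 0.001]
ft_force: [-0.2, 0.3, 4.7]
grip_width: 0.0168
```

Run:
```python
from h import *
c=snap('wrist','w10.png')
o=bot.get_obs();r=R.from_quat(o['tool_rot']);p=np.array(o['eef_pos']);print(p,o['grip_width'])
# two-link path
pole=np.array([.642,-.476]);
H0=p[:2]; L=np.array([.570,-.0485])
def fk(a,b): e=pole+.3*np.array([np.cos(a),np.sin(a)]);u=np.array([np.cos(b),np.sin(b)]);return e,e+.32*u,e+.44*u
from scipy.optimize import fsolve
s0=fsolve(lambda s:fk(*s)[2]-H0,np.radians([16,158])); s1=fsolve(lambda s:fk(*s)[1]-L,np.radians([52,143]))
print(np.degrees(s0),fk(*s0),np.degrees(s1),fk(*s1))
wp=[]
for t in np.linspace(0,1,7)[1:]:
    h=fk(*(s0+(s1-s0)*t))[2]; wp.append((np.r_[h,p[2]],r,.022))
plan(wp)
```

```text
[ 0.5188235  -0.23200288  0.25546554] 0.01641798142389732
[ 16.638494   158.94202372] (array([ 0.92943913, -0.39010036]), array([ 0.63080958, -0.27512038]), array([ 0.5188235 , -0.23200288])) [ 52.00360198 143.33458029] (array([ 0.82668358, -0.23958516]), array([ 0.57  , -0.0485]), array([0.47374366, 0.02315694]))
# 3 [ 0.5162 -0.1848  0.2555]
# 6 [ 0.5114 -0.1382  0.2555]
# 9 [ 0.5042 -0.0942  0.2555]
# 11 [ 0.4954 -0.0529  0.2555]
# 13 [ 0.4853 -0.0135  0.2555]
# 15 [0.4736 0.0232 0.2555]
4,15,0,0,0,0,3,16,0,0,0,0,4,15,0,0,0,0,4,15,0,0,0,0,5,15,0,0,0,0,4,15,0,0,0,0,5,14,0,0,0,0,5,14,0,0,0,0,5,14,0,0,0,0,8,20,0,0,0,0,8,19,0,0,0,0,8,19,0,0,0,0,9,18,0,0,0,0,9,17,0,0,0,0,9,17,0,0,0,0
```

View pics/w10.png

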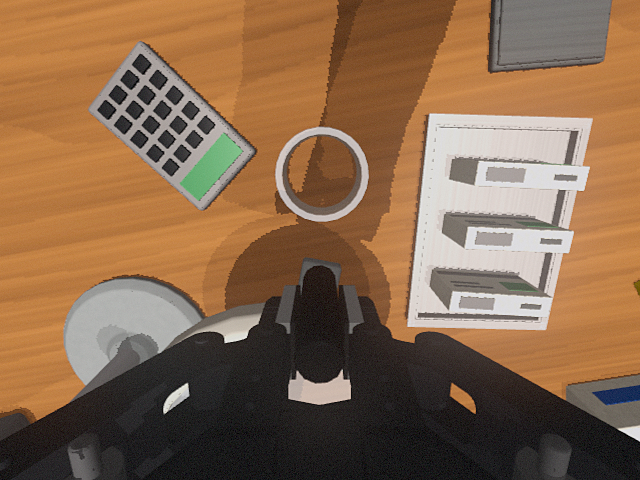

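Call:
{"api": "play_rows", "payload": {
  "plan": [4, 15, 0, 0, 0, 0, 3, 16, 0, 0, 0, 0, 4, 15, 0, 0, 0, 0, 4, 15, 0, 0, 0, 0, 5, 15, 0, 0, 0, 0, 4, 15, 0, 0, 0, 0]
}}

```text
clock: 21.65
eef_pos: [0.5125, -0.1394, 0.2555]
tool_rot: [0.091, 0.996, -0.001, 0.002]
ft_force: [3.4, -4.8, 3.2]
grip_width: 0.0168
```

Call:
{"api": "play_rows", "payload": {
  "plan": [5, 14, 0, 0, 0, 0, 5, 14, 0, 0, 0, 0, 5, 14, 0, 0, 0, 0, 8, 20, 0, 0, 0, 0, 8, 19, 0, 0, 0, 0, 8, 19, 0, 0, 0, 0, 9, 18, 0, 0, 0, 0, 9, 17, 0, 0, 0, 0, 9, 17, 0, 0, 0, 0, 0, 0, 0, 0, 0, 0, 0, 0, 0, 0, 0, 0]
}}

```text
clock: 23.02
eef_pos: [0.4728, 0.0235, 0.2553]
tool_rot: [0.09, 0.996, 0.001, -0.001]
ft_force: [-2.3, 1.0, 6.6]
grip_width: 0.0163
```

```bash
cat > lens.py <<'E'
from h import *
import sys
tag=sys.argv[1]
for n in ['side','top']:
    c=snap(n,f'{n}{tag}.png')
    W=cloud(c);hsv=cv2.cvtColor(c['frame'],cv2.COLOR_BGR2HSV)
    P=W.reshape(-1,3);h=hsv.reshape(-1,3)
    m=(h[:,2]>120)&(h[:,1]<60)&(P[:,2]>.205)&(P[:,2]<.226)&(abs(P[:,0]-.57)<.14)&(abs(P[:,1]+.05)<.14)
    Q=P[m][:,:2].astype(np.float32);print(n,'ring',m.sum(),cv2.minEnclosingCircle(Q))
    from scipy.optimize import least_squares
    s=least_squares(lambda x:np.minimum(np.abs(np.hypot(Q[:,0]-x[0],Q[:,1]-x[1])-.09)-.008,.03).clip(0),[.57,-.05]);print(s.x)
    for d in bot.outline_of('lens',n)[:1]: print('net',d['p'],d['point'])
print(bot.get_obs()['clock'])
E
python3 lens.py A
```

```text
side ring 2241 ((0.5794363617897034, -0.05085722729563713), 0.10868929326534271)
[ 0.55606439 -0.05440476]
net 0.75 [228.5, 299.6]
top ring 3784 ((0.5780565738677979, -0.05538344383239746), 0.10459881275892258)
[ 0.56674345 -0.03233652]
net 0.64 [243.7, 319.9]
23.225
```

View pics/topA.png

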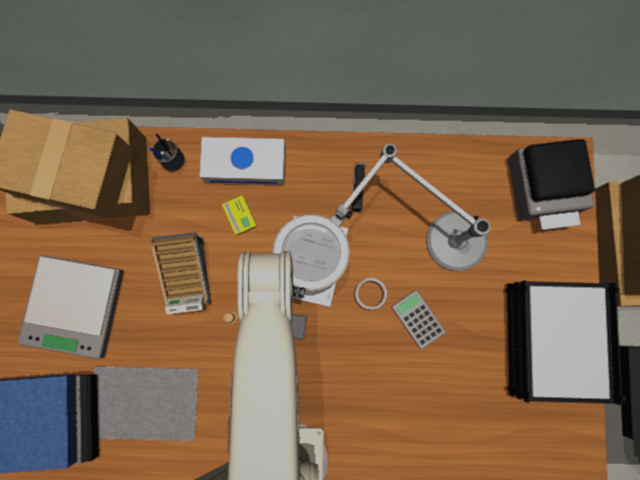

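View pics/sideA.png

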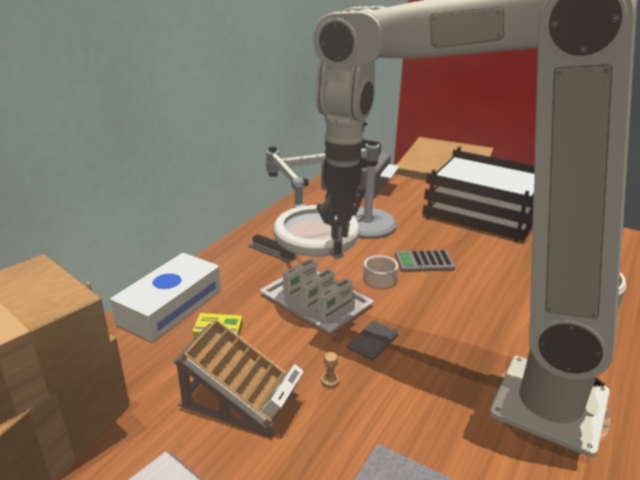

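Call:
{"api": "play_rows", "payload": {
  "plan": [0, 0, 0, 0, 0, 0, 0, 0, 0, 0, 0, 0, 0, 0, 0, 0, 0, 0, 0, 0, 0, 0, 0, 0, 0, 0, -15, 0, 0, 0, 0, 0, -30, 0, 0, 0, 0, 0, -40, 0, 0, 0, 40, 0, -20, 0, 0, 0, 50, 0, 0, 0, 0, 0, 50, 0, 0, 0, 0, 0, 30, 0, 0, 0, 0, 0, 0, 0, 0, 0, 0, 0, 0, 0, 0, 0, 0, 0],
  "hand": 60
}}

```text
clock: 24.85
eef_pos: [0.3066, 0.0535, 0.3601]
tool_rot: [0.089, 0.996, 0.001, 0.0]
ft_force: [0.2, 0.0, 0.5]
grip_width: 0.0512
```

```bash
python3 lens.py B
python3 - <<'E'
from h import *
d=np.load('pics/sideB.npz');c={'range_z':d['z'],'K':d['K'],'cam_to_world':d['T']};W=cloud(c)
hsv=cv2.cvtColor(d['f'],cv2.COLOR_BGR2HSV)
P=W[(hsv[...,1]<70)&(hsv[...,2]>100)]
ok=(P[:,2]>.062)&(P[:,2]<.085)&(abs(P[:,0]-.57)<.12)&(abs(P[:,1]+.05)<.1);P=P[ok];q=P[:,:2]-TR;a=q@tx;b=q@ty
lab=cv2.kmeans(a[:,None].astype(np.float32),3,None,(3,50,1e-5),5,cv2.KMEANS_PP_CENTERS)[1].ravel()
for k in range(3):
    m=lab==k;print(m.sum(),np.round(np.percentile(a[m],[3,97]),3),np.round(np.percentile(b[m],[3,97]),3),np.median(P[m,2]))
for n in ['side','top']:
    bot.camera(n)
    for q in ['stamp','ink_pad','tape_roll','stapler','calculator']:
        print(n,q,[(np.round(x['point']),round(x['p'],2)) for x in bot.outline_of(q,n)[:1]])
E
```

```text
side ring 2772 ((0.5689315795898438, -0.04576462134718895), 0.12296421825885773)
[ 0.55766305 -0.04247461]
net 0.75 [227.0, 307.5]
top ring 4299 ((0.5640593767166138, -0.05105666071176529), 0.11978957802057266)
[ 0.57411593 -0.05045203]
net 0.96 [251.8, 316.9]
25.05
276 [-0.074 -0.05 ] [-0.044  0.049] 0.07039255427981123
232 [0.05  0.073] [-0.052  0.041] 0.07012895149669746
270 [-0.014  0.008] [-0.046  0.047] 0.07012197786551522
side stamp [(array([372., 331.]), 0.66)]
side ink_pad [(array([339., 371.]), 0.7)]
side tape_roll [(array([272., 379.]), 0.7)]
side stapler [(array([245., 270.]), 0.78)]
side calculator [(array([260., 425.]), 0.88)]
top stamp [(array([316., 231.]), 0.47)]
top ink_pad [(array([326., 285.]), 0.82)]
top tape_roll [(array([283., 378.]), 0.83)]
top stapler [(array([294., 314.]), 0.75)]
top calculator [(array([319., 417.]), 0.95)]
```

View pics/topB.png

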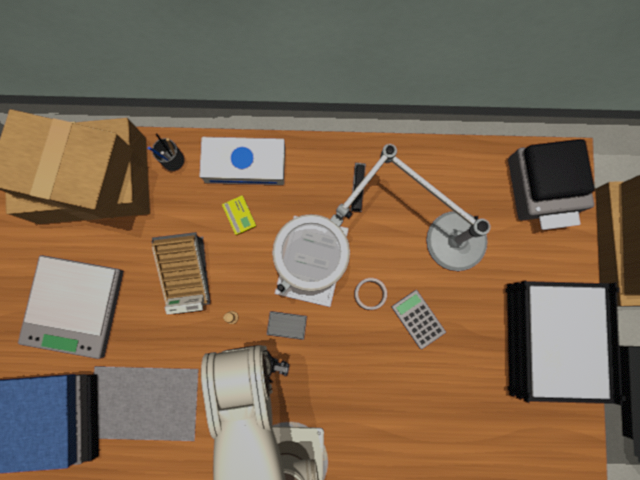

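View pics/sideB.png

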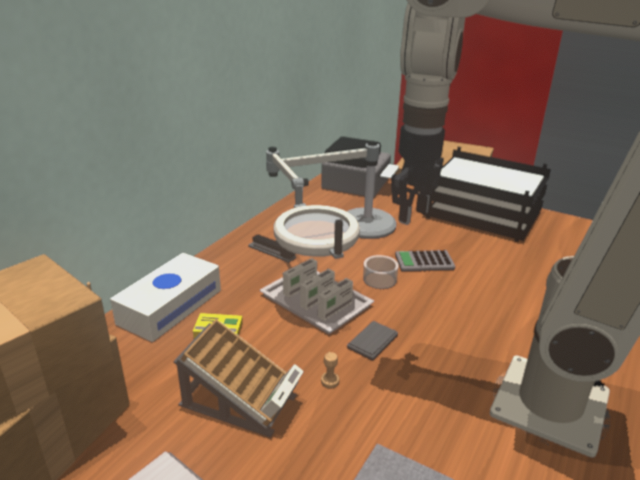

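```bash
python3 -c "
from workcell import bot
print(bot.get_obs()['clock'],bot.job_done())"
```

```text
the job is handed in; nothing more can be done
25.65 None
```

I took the highest and middle packets from the carton and stood them in the tray beside the first one. I then swung the magnifier over the tray by its handle, backed the arm away and handed the job in at 25.65 s; no verdict was reported.

**Packets:** the last depth check shows three packets upright in the tray. Their tops are at 0.070 m and they sit at about x = −0.062, −0.003 and +0.062 m along the tray. The lowest packet is still in its cell in the carton.

**Magnifier:** the top-camera fit puts the lens at (0.574, −0.050), about 4 mm from the measured tray centre at (0.570, −0.0485). The side-camera fit disagreed, at (0.558, −0.042), about 14 mm off. Both are within the 45 mm limit. I did not measure the arm's speed after release, but the lens picture shows no visible drift.

**Small things on the desk:** all five appear where they started. The top-view network mistook the tray for the stapler, but the side view shows the stapler in its place. The yellow look-alike packet was not touched.

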